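# Pack the spring sleeve with spacers up to the mark

## Task

The slotted spring sleeve bolted to the counter already has one black spacer disc in it. Add spacer discs from the counter, choosing between thick and thin ones, until the top of the stack is level with the raised rib that marks the height on the sleeve, all discs lying flat. Leave the spacer you do not need on the counter clear of the sleeve, and leave everything else where it is.

Things in the scene. Friction and masses are not known exactly. Their poses are not given: they have to be found in the camera images.
- sleeve: upright slotted aluminium sleeve, fixed to the counter by an 84 x 84 x 6 mm flange, slick. Bore 53.5 mm, wall 4 mm, open down to the counter; viewing slots 14 mm wide on its +x and -x sides. Rim at 106 mm; the top 8 mm flares out to about 60 mm across. The mark is a thin dark rib round the outside, its top edge 96 mm above the counter. Origin: on the axis at counter level, z up
- sleeve_mark (a point): point on the sleeve's axis at the marked height, 96 mm above the counter
- thick_a_mid (a point): centre (half-way up) of a thick black plastic spacer disc, 50 mm diameter, 36 mm high, about 101 g, z along its axis, lying flat. There are two thick and two thin discs; one of the four already lies at the bottom of the sleeve, the other three are on the counter
- thick_b_mid (a point): centre (half-way up) of a thick black plastic spacer disc, 50 mm diameter, 36 mm high, about 101 g, z along its axis, lying flat. There are two thick and two thin discs; one of the four already lies at the bottom of the sleeve, the other three are on the counter
- thin_a_mid (a point): centre (half-way up) of a thin black plastic spacer disc, 50 mm diameter, 24 mm high, about 67 g, z along its axis, lying flat. There are two thick and two thin discs; one of the four already lies at the bottom of the sleeve, the other three are on the counter
- thin_b_mid (a point): centre (half-way up) of a thin black plastic spacer disc, 50 mm diameter, 24 mm high, about 67 g, z along its axis, lying flat. There are two thick and two thin discs; one of the four already lies at the bottom of the sleeve, the other three are on the counter
- bell: chrome bicycle bell, a dome 54 mm across and 40 mm high; a bystander, origin at the middle of its underside
- rear_light: orange rear light with black back, 55 x 60 x 34 mm; a bystander, origin at the middle of its underside
- pedal_wrench: stainless pedal wrench lying flat, 280 mm long; a bystander, origin at the middle of its underside
- tyre_lever: grey plastic tyre lever lying flat, 120 x 18 x 8 mm; a bystander, origin at the middle of its underside
- oil_bottle: white oil bottle, 44 mm across, 130 mm high; a bystander, origin at the middle of its underside
- mug: white mug, 80 mm across, 90 mm high; a bystander, origin at the middle of its underside
There are look-alikes about, which are no part of the job. Leave any purple or red look-alike of the part that bears thick_a_mid alone.

How it is judged:
By the outcome, as a careful person would: the job done as asked, in the order asked, and still so for the second after the job is handed in, with the robot touching nothing.
It also fails if it takes over 54 s, if anything falls off the work surface, if the arm or the gripper's body presses on something with over 40 N, if the wrist force passes 120 N, or if a joint passes its speed limit or range.

## Robot

A 6-joint arm with a two-finger parallel gripper is mounted at the origin on the work surface. World frame = base frame: x ahead of the robot, y to its left, z up, the work surface at z = 0. Lengths are in mm, angles in rad, forces in N, time in s.
With the tool pointing down it reaches from about 250 to 800 mm from the base axis. Payload 8.5 kg.
Tool frame: the origin (TCP) lies on the front face of the gripper's body, between the roots of the fingers; the fingertips stand 73 mm ahead of it and the grasp point (between the pads) lies 54 mm ahead of it; z points along the fingers, y is the line along which they close (so a half turn about z gives the same grasp; the last joint's range is limited). The gripper opens to 85 mm and grips with 20 to 120 N. Pads are 22 mm wide; open, the fingers measure 114 mm over their backs; the gripper's body (76 mm by 85 mm) begins 54 mm behind the grasp point. The pads swing forward as they close: fully open they stand 13 mm farther back than shut.
Start: joints at [-1.18, 0.238, -0.013, 1.319, 0, 1.571], TCP at [199.972, -485.384, 303.876] pointing down, gripper open.
Joint ranges: [-2.66, 2.66], [-1.03, 1.9], [-1.14, 1.46], [-1.82, 2.27], [-1.45, 1.34], [-3.14, 3.14]. Speed limits (rad/s): [2.22, 2.22, 2.79, 3.14, 3.14, 3.14].

## Interface

Orientations are given as a unit quaternion [x, y, z, w].
In Python, from station import robot gives the robot as it stands.
- The arm moves only by the tool drive_tool, never from a script. Its argument "series" is a list of rows, each an object with "delta_pos": the shift along the tool's x, y, z as a fraction of full scale, a list of three; "rot": the turn, a rotation vector about the tool's x, y, z as a fraction of full scale, a list of three; "claw": the opening, from -1 (shut) to 1 (fully open), so that 0 is half open. In form: [{"delta_pos": [x, y, z], "rot": [rx, ry, rz], "claw": claw}, ...]. A call has 1 to 12 rows; each row shifts and turns the commanded pose from where the row before left it, along the tool's axes as they then stand; what a row does not reach is not made up. Full scale, the value 1, is 0.04 m for a shift and 8 degrees for a turn. A row lasts 1/8 s, in which the tool goes at most 62.5 mm and 10.7 degrees, less where a joint would pass 70% of its speed; a pose out of reach is approached as far as the arm can. A call with a number of a shift or a turn outside -1 to 1 is refused whole. A call with a gripper value outside its range is refused whole. The fingers move at their own pace and stop on an object; "newtons" is the grip in N (left out, the last holds). Time passes only in rows, so rows that do not move let the fingers close. It gives the time, the measured TCP pose, the force, the opening and the grip force at its end, in the units of the state.
- robot.state(): the state, without advancing time (a new reading comes with each control period).
- robot.get_image(name): name is "scene" or "top" or "wrist"; returns the picture (400x640x3 uint8, blue, green, red); there is no depth.
- robot.camera_model(name): a dict with "K" (3x3 intrinsics, pixels), "pose" (4x4, takes a point from camera to world coordinates); the wrist camera has in their place "hand_eye" (4x4, takes a point from camera to tool coordinates, whose origin is the TCP and whose axes are the flange's). Camera axes: x right, y down, z forward; pixel columns grow to the right and rows downward; lengths in mm; the calibration is good to about 2 mm. A picture is of the moment at which its call begins: read the wrist's pose just before it. camera_model takes no time and is no camera call.
- robot.finish_job(): hands the job in; it is judged then, once.
Trained networks look in the newest picture that a camera, given by its name, has taken for a name from the list of things; names that differ only in an ending like _2 or _b are one class to them, and where a whole thing is asked for, a point or a joint stands for the part that bears it (a point fixed in the world has none). Each returns a list of dicts, best first, with "score" (0 to 1); they miss things now and then, are a little off and sometimes report something else, mostly with a low value. They report only what shows in the picture. A call takes as long as a camera call. They do not tell look-alikes from the thing itself.
- robot.outline_of(camera, query): "region" (400x640 bool, what is visible of it) and "extent" ([left, top, right, bottom] in pixels, round what is visible of it).
The state is a dict: "t": time; "joint_pos": joint angles; "joint_velocities": joint speeds; "tau": joint torques, N m; "tool_pos": TCP position; "ee_rot": TCP orientation; "contact_force": force on the tool from outside, world axes, zero at the start; "wrist_torque": the same for the moment, N m; "grip_width": finger opening in mm; "grasp_force": force on a finger pad.
Only numpy, scipy, OpenCV 4.12 (cv2) and the standard library are available. Lean on these libraries where they do the work, as an engineer would, in place of code of your own. Each camera call takes 0.05 s, during which the arm holds its last target. There are 200 camera calls.

## Working session

There is one attempt and no reset: what is moved stays moved. The work goes in short steps, Python scripts to look and compute and a tool call to move; the robot and the scene stay as the last step left them, time stands still between calls to the robot, and variables do not carry over. Pictures are saved under pics/ and viewed, at most 10 in all, crops included, and the job is handed in when it is done.

Besides the shell and the picture viewer there is one more tool, called after ">>>" as name(argument=value, ...), one argument or row to a line, values as JSON. drive_tool: Moves the arm, as the interface text tells. Shift numbers are shares of 0.04 m and turn numbers shares of 8 degrees, none past 1 either way. Its arguments: {"type":"object","properties":{"series":{"type":"array"},"newtons":{"type":"number"}},"required":["series"]}

```bash
mkdir -p pics; ls
cat > h.py <<'E'
import numpy as np, cv2
from station import robot
def ray(cam,uv):
    m=robot.camera_model(cam);K=np.array(m["K"]);P=np.array(m["pose"])
    d=P[:3,:3]@np.linalg.solve(K,[uv[0],uv[1],1]);return P[:3,3],d
def at(cam,uv,z):
    o,d=ray(cam,uv);return o+d*(z-o[2])/d[2]
E
python3 - <<'E'
from h import *
for c in ("scene","top"):
    im=robot.get_image(c);cv2.imwrite(f"pics/{c}0.png",im)
    for q in ("thick_a_mid","thin_a_mid","sleeve"):
        for d in robot.outline_of(c,q):print(c,q,round(d["score"],2),d["extent"])
    m=robot.camera_model(c);print(np.round(m["pose"],2).tolist(),np.round(m["K"],1).tolist())
s=robot.state();print(s["t"],s["ee_rot"],s["grip_width"])
E
```

```text
pics
scene thick_a_mid 0.65 [365.6, 165.6, 377.9, 177.6]
scene thick_a_mid 0.46 [313.2, 165.1, 326.3, 178.3]
scene thin_a_mid 0.76 [223.9, 233.6, 243.8, 252.5]
scene sleeve 0.66 [302.4, 180.3, 332.1, 222.0]
[[0.73, 0.37, -0.57, 1372.25], [0.68, -0.43, 0.59, -789.24], [-0.02, -0.82, -0.57, 863.09], [0.0, 0.0, 0.0, 1.0]] [[457.6, 0.0, 326.1], [0.0, 457.6, 199.6], [0.0, 0.0, 1.0]]
top thick_a_mid 0.84 [177.4, 227.9, 198.4, 245.0]
top thick_a_mid 0.83 [225.2, 280.1, 248.0, 298.9]
top thick_a_mid 0.61 [217.5, 242.3, 236.4, 259.8]
top thin_a_mid 0.69 [337.6, 176.6, 358.8, 198.8]
top thin_a_mid 0.67 [400.2, 248.1, 422.3, 269.9]
top thin_a_mid 0.4 [217.5, 244.6, 239.5, 260.1]
top sleeve 0.8 [281.3, 214.4, 324.6, 253.5]
[[0.01, -1.0, 0.09, 486.19], [-1.0, -0.01, -0.01, 39.06], [0.01, -0.09, -1.0, 1146.65], [0.0, 0.0, 0.0, 1.0]] [[427.8, 0.0, 312.5], [0.0, 427.8, 207.6], [0.0, 0.0, 1.0]]
0.4 [ 9.80968720e-01  1.94165772e-01 -3.98910456e-05 -1.45228605e-04] 85.7184810457725
```

View pics/scene0.png

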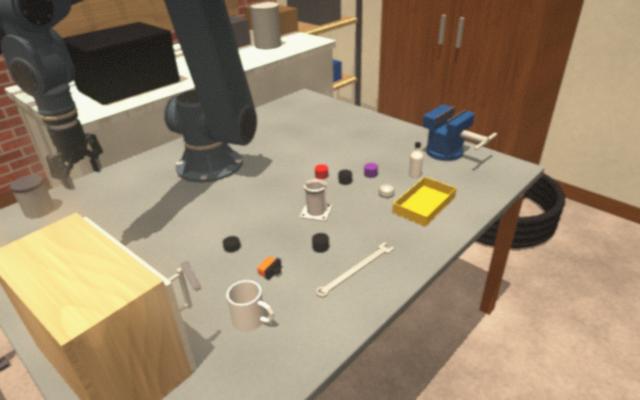

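View pics/top0.png

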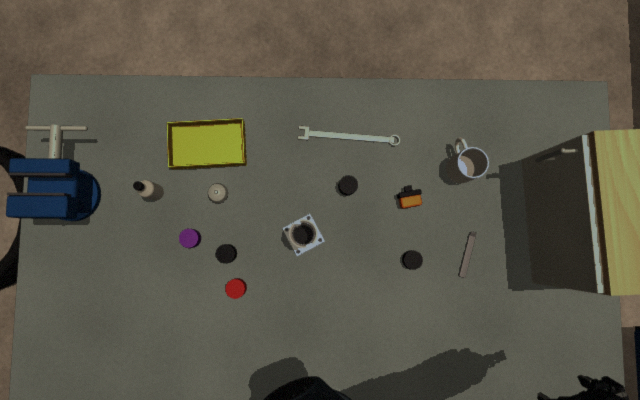

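Scene candidates: black discs in the top view at A (226,254), B (348,186) and C (411,259). The look-alikes are purple (190,238) and red (235,288), and the bore disc is at (303,233). I'll fit cylinders of both heights to the dark masks to tell thick from thin.

```bash
cat >> h.py <<'E'
from scipy.optimize import minimize
def proj(cam,X):
    m=robot.camera_model(cam);K=np.array(m["K"]);P=np.linalg.inv(np.array(m["pose"]))
    p=(P[:3,:3]@np.asarray(X,float).T).T+P[:3,3];p=p@K.T;return p[:,:2]/p[:,2:]
def cyl(cam,x,y,r,z0,z1):
    a=np.linspace(0,2*np.pi,60)
    X=np.array([[x+r*np.cos(t),y+r*np.sin(t),z] for z in (z0,z1) for t in a])
    return cv2.convexHull(proj(cam,X).astype(np.float32))[:,0]
E
python3 - <<'E'
from h import *
ims={c:cv2.imread(f"pics/{c}0.png").astype(float).max(2) for c in("scene","top")}
S=8
def soft(cam,hull,box):
    u0,v0,u1,v1=box
    m=np.zeros(((v1-v0)*S,(u1-u0)*S),np.uint8)
    cv2.fillPoly(m,[np.round((hull+.5-[u0,v0])*S).astype(np.int32)],255)
    return cv2.resize(m,(u1-u0,v1-v0),interpolation=cv2.INTER_AREA)/255.
pts={"A":((226,254),(345,177)),"B":((348,186),(320,242)),"C":((411,259),(231,243))}
for n,(t,s) in pts.items():
    for h in (24,36):
        r=[]
        for cam,c in(("top",t),("scene",s)):
            box=(c[0]-17,c[1]-15,c[0]+17,c[1]+15);I=ims[cam][box[1]:box[3],box[0]:box[2]]
            bg=np.median(I)
            x0=at(cam,c,h*.6)[:2]
            def f(p):
                m=cv2.GaussianBlur(soft(cam,cyl(cam,p[0],p[1],25,0,h),box),(0,0),.7).ravel()
                A=np.c_[m,np.ones_like(m)];k=np.linalg.lstsq(A,I.ravel(),rcond=None)[0]
                return np.mean(np.clip(abs(A@k-I.ravel()),0,40)**2)
            o=minimize(f,x0,method="Nelder-Mead",options=dict(initial_simplex=[x0,x0+[8,0],x0+[0,8]]))
            r+=[cam,o.x.round(1).tolist(),round(o.fun,1)]
        print(n,h,r)
# sleeve
for d in robot.outline_of("top","sleeve")[:1]:
    e=d["extent"];print("flange",at("top",((e[0]+e[2])/2,(e[1]+e[3])/2),6).round(1))
im=cv2.imread("pics/top0.png")[160:310,180:440];cv2.imwrite("pics/c1.png",cv2.resize(im,None,fx=3,fy=3,interpolation=2))
im=cv2.imread("pics/scene0.png")[155:265,215:385];cv2.imwrite("pics/c2.png",cv2.resize(im,None,fx=4.5,fy=4.5,interpolation=2))
E
```

```text
A 24 ['top', [467.7, 249.4], np.float64(28.7), 'scene', [467.8, 250.8], np.float64(108.1)]
A 36 ['top', [467.7, 248.2], np.float64(18.0), 'scene', [470.6, 246.6], np.float64(68.3)]
B 24 ['top', [649.6, -68.3], np.float64(79.2), 'scene', [649.4, -68.0], np.float64(118.1)]
B 36 ['top', [649.0, -67.6], np.float64(54.3), 'scene', [652.2, -70.4], np.float64(81.4)]
C 24 ['top', [454.3, -238.5], np.float64(34.8), 'scene', [457.3, -240.8], np.float64(63.6)]
C 36 ['top', [454.3, -236.7], np.float64(25.6), 'scene', [458.6, -241.6], np.float64(290.9)]
flange [519.7  47.7   6. ]
```

View pics/c2.png

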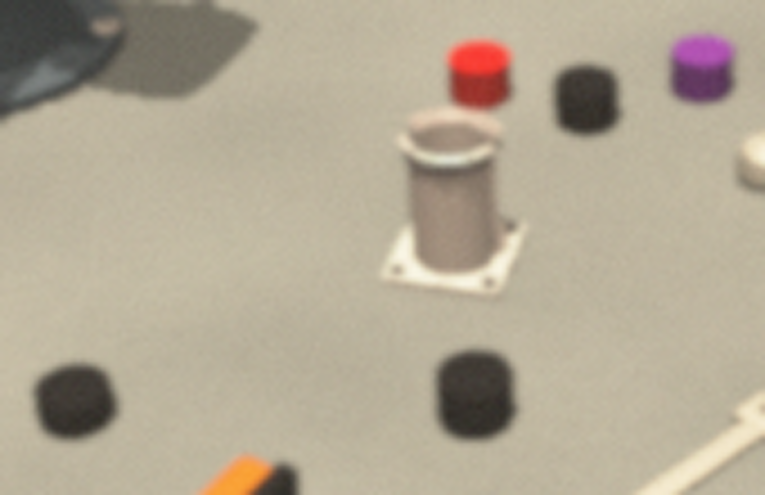

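View pics/c1.png

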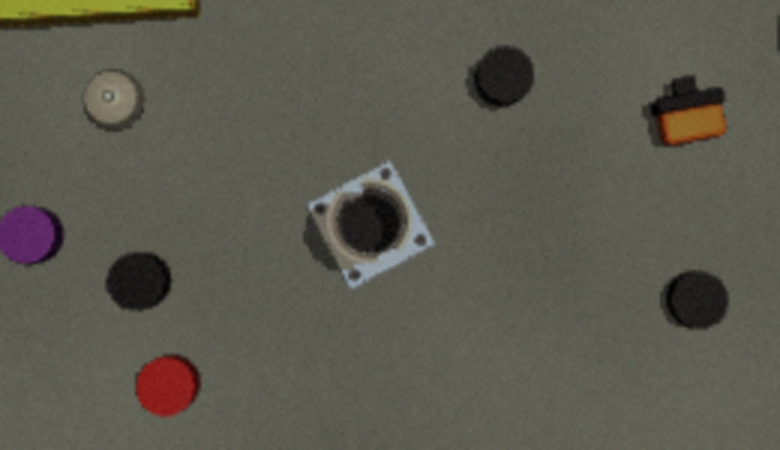

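The crops show A (345,177) and B (320,242) as tall as the thick look-alikes, and C (231,243) is clearly flatter. The fit agrees: A=36, B=36, C=24. So the sleeve holds the other thin disc, and 24+36+36 = 96. I'll add A and B and leave C. I'm reaching for B first, since it is black, not purple or red.

>>> drive_tool(
  series=[
    {"delta_pos": [0, 0, 0], "rot": [0, 0, 0.93], "claw": 1},
    {"delta_pos": [0, 0, 0], "rot": [0, 0, 0.93], "claw": 1},
    {"delta_pos": [0, 0, 0], "rot": [0, 0, 0.94], "claw": 1},
    {"delta_pos": [1, -0.92, 0], "rot": [0, 0, 0], "claw": 1},
    {"delta_pos": [1, -0.92, 0], "rot": [0, 0, 0], "claw": 1},
    {"delta_pos": [1, -0.92, 0], "rot": [0, 0, 0], "claw": 1},
    {"delta_pos": [1, -0.92, 0], "rot": [0, 0, 0], "claw": 1},
    {"delta_pos": [1, -0.92, 0], "rot": [0, 0, 0], "claw": 1},
    {"delta_pos": [1, -0.92, 0], "rot": [0, 0, 0], "claw": 1},
    {"delta_pos": [1, -0.92, 0], "rot": [0, 0, 0], "claw": 1},
    {"delta_pos": [1, -0.92, 0], "rot": [0, 0, 0], "claw": 1},
    {"delta_pos": [1, -0.92, 0], "rot": [0, 0, 0], "claw": 1},
  ],
)

```text
t: 1.95
tool_pos: [561.2, -152.8, 304.0]
ee_rot: [1.0, -0.0, 0.0, 0.0]
contact_force: [0.2, -1.3, -0.2]
grip_width: 85.4
grasp_force: 0.0
```

>>> drive_tool(
  series=[
    {"delta_pos": [0.75, -0.7, 0], "rot": [0, 0, 0], "claw": 1},
    {"delta_pos": [0.75, -0.7, 0], "rot": [0, 0, 0], "claw": 1},
    {"delta_pos": [0.75, -0.7, 0], "rot": [0, 0, 0], "claw": 1},
    {"delta_pos": [0, 0, 0], "rot": [0, 0, 0], "claw": 1},
  ],
)

```text
t: 2.45
tool_pos: [651.5, -68.2, 302.8]
ee_rot: [1.0, 0.001, -0.0, -0.0]
contact_force: [0.0, -0.2, -0.1]
grip_width: 85.6
grasp_force: 0.0
```

```bash
cat >> h.py <<'E'
from scipy.spatial.transform import Rotation as Ro
def wpose():
    s=robot.state();T=np.eye(4);T[:3,:3]=Ro.from_quat(s["ee_rot"]).as_matrix();T[:3,3]=s["tool_pos"];return T
def wat(T,uv,z):
    m=robot.camera_model("wrist");P=T@np.array(m["hand_eye"])
    d=P[:3,:3]@np.linalg.solve(np.array(m["K"]),[uv[0],uv[1],1]);return P[:3,3]+d*(z-P[2,3])/d[2]
E
python3 - <<'E'
from h import *
T=wpose();im=robot.get_image("wrist");cv2.imwrite("pics/w1.png",im)
print(T[:3,3],np.round(robot.camera_model("wrist")["hand_eye"],2).tolist(),robot.camera_model("wrist")["K"][0])
for q in("thick_a_mid","sleeve"):
    for d in robot.outline_of("wrist",q):
        e=d["extent"];print(q,d["score"],e,wat(T,((e[0]+e[2])/2,(e[1]+e[3])/2),36).round(1))
E
```

```text
[651.54482631 -68.2107112  302.83438391] [[-0.0, -0.96, -0.3, 76.29], [1.0, -0.0, -0.0, 0.33], [0.0, -0.3, 0.96, -70.04], [0.0, 0.0, 0.0, 1.0]] [281.06200737   0.         316.3698913 ]
thick_a_mid 0.63 [0.0, 252.9, 57.3, 293.9] [517.2 324.7  36. ]
thick_a_mid 0.57 [75.7, 277.5, 126.5, 316.8] [479.4 234.2  36. ]
sleeve 0.74 [526.3, 67.2, 640.0, 179.0] [ 716.8 -376.6   36. ]
sleeve 0.7 [198.7, 223.7, 276.4, 328.8] [513.4  39.5  36. ]
```

View pics/w1.png

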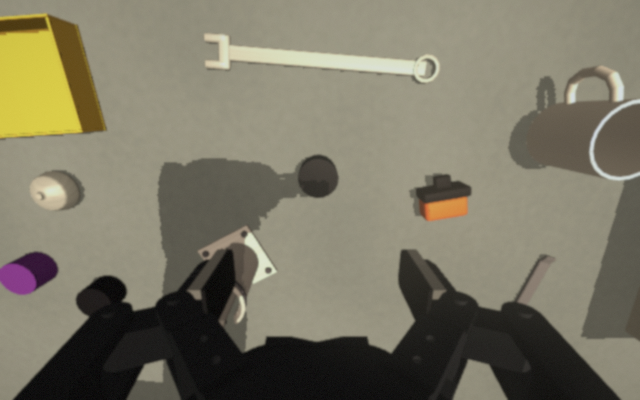

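The wrist view shows disc B at (318,176), with clear room for the fingers either side. The sleeve flange is at about (240,257).

Run:
```python
from h import *
T=wpose();im=cv2.imread("pics/w1.png").max(2)
sub=im[145:210,285:350];m=((sub<52)).astype(np.uint8)
n,l,s,c=cv2.connectedComponentsWithStats(m);k=1+s[1:,4].argmax();print(s[k],c[k]+[285,145])
for z in(18,36):print(wat(T,c[k]+[285,145],z).round(1), wat(T,(318,176),z).round(1))
```

```text
[ 18  37  24  14 115] [312.5826087 189.2      ]
[629.9 -65.9  18. ] [647.6 -73.   18. ]
[634.8 -66.1  36. ] [651.5 -72.9  36. ]
```

>>> drive_tool(
  series=[
    {"delta_pos": [0, 0.05, 1], "rot": [0, 0, 0], "claw": 1},
    {"delta_pos": [0, 0, 1], "rot": [0, 0, 0], "claw": 1},
    {"delta_pos": [0, 0, 1], "rot": [0, 0, 0], "claw": 1},
    {"delta_pos": [0, 0, 1], "rot": [0, 0, 0], "claw": 1},
    {"delta_pos": [0, 0, 0.8], "rot": [0, 0, 0], "claw": 1},
    {"delta_pos": [0, 0, 0.45], "rot": [0, 0, 0], "claw": 1},
    {"delta_pos": [0, 0, 0], "rot": [0, 0, 0], "claw": 0},
    {"delta_pos": [0, 0, 0], "rot": [0, 0, 0], "claw": 0},
    {"delta_pos": [0, 0, 0], "rot": [0, 0, 0], "claw": 0},
    {"delta_pos": [0, 0, 0], "rot": [0, 0, 0], "claw": 0},
  ],
  newtons=25,
)

```text
t: 3.85
tool_pos: [650.5, -72.7, 95.5]
ee_rot: [1.0, -0.0, 0.001, 0.0]
contact_force: [-1.9, -2.1, 6.7]
grip_width: 48.5
grasp_force: 26.6
```

>>> drive_tool(
  series=[
    {"delta_pos": [0, 0, 0], "rot": [0, 0, 0], "claw": 1},
    {"delta_pos": [0, 0, 0], "rot": [0, 0, 0], "claw": 1},
  ],
)

```text
t: 4.1
tool_pos: [650.1, -72.1, 94.1]
ee_rot: [1.0, 0.0, 0.0, -0.0]
contact_force: [-0.3, 0.3, -0.3]
grip_width: 82.0
grasp_force: 0.0
```

```bash
python3 -c "
from h import *
s=robot.state();print(np.round(s['joint_pos'],2),s['tool_pos'],s['grip_width'])"
```

```text
[-0.11  0.58 -0.03  0.96  0.    3.03] [650.12293743 -72.13493322  94.11220295] 82.01396589116968
```

>>> drive_tool(
  series=[
    {"delta_pos": [0, 0, 0], "rot": [0, 0, -0.94], "claw": 1},
    {"delta_pos": [0, 0, 0], "rot": [0, 0, -0.94], "claw": 1},
    {"delta_pos": [0, 0, 0], "rot": [0, 0, -0.94], "claw": 1},
    {"delta_pos": [0, 0, 0], "rot": [0, 0, -0.94], "claw": 1},
    {"delta_pos": [0, 0, 0], "rot": [0, 0, -0.94], "claw": 1},
    {"delta_pos": [0, 0, 0], "rot": [0, 0, -0.94], "claw": 1},
    {"delta_pos": [0, 0, 0], "rot": [0, 0, -0.94], "claw": 1},
    {"delta_pos": [0, 0, 0], "rot": [0, 0, -0.94], "claw": 1},
    {"delta_pos": [0, 0, 0], "rot": [0, 0, -0.94], "claw": 1},
    {"delta_pos": [0, 0, 0], "rot": [0, 0, -0.94], "claw": 1},
    {"delta_pos": [0, 0, 0], "rot": [0, 0, -0.93], "claw": 1},
    {"delta_pos": [0, 0, 0], "rot": [0, 0, -0.92], "claw": 1},
  ],
)

```text
t: 5.6
tool_pos: [650.0, -72.1, 93.8]
ee_rot: [0.706, 0.709, -0.0, -0.0]
contact_force: [-0.2, -0.4, -0.7]
grip_width: 85.6
grasp_force: 0.0
```

>>> drive_tool(
  series=[
    {"delta_pos": [0, 0, 0], "rot": [0, 0, 0], "claw": 0},
    {"delta_pos": [0, 0, 0], "rot": [0, 0, 0], "claw": 0},
    {"delta_pos": [0, 0, 0], "rot": [0, 0, 0], "claw": 0},
    {"delta_pos": [0, 0, 0], "rot": [0, 0, 0], "claw": 0},
    {"delta_pos": [0, 0, -1], "rot": [0, 0, 0], "claw": 0},
    {"delta_pos": [0, 0, -1], "rot": [0, 0, 0], "claw": 0},
    {"delta_pos": [0, 0, -1], "rot": [0, 0, 0], "claw": 0},
    {"delta_pos": [0, 0, -1], "rot": [0, 0, 0], "claw": 0},
    {"delta_pos": [0, 0, -1], "rot": [0, 0, 0], "claw": 0},
  ],
  newtons=40,
)

```text
t: 6.72
tool_pos: [649.8, -72.2, 294.8]
ee_rot: [0.707, 0.707, -0.0, -0.0]
contact_force: [0.2, 0.5, -1.5]
grip_width: 48.4
grasp_force: 41.9
```

>>> drive_tool(
  series=[
    {"delta_pos": [0.25, -0.8, 0], "rot": [0, 0, 0], "claw": 0},
    {"delta_pos": [0.25, -0.8, 0], "rot": [0, 0, 0], "claw": 0},
    {"delta_pos": [0.25, -0.8, 0], "rot": [0, 0, 0], "claw": 0},
    {"delta_pos": [0.25, -0.8, 0], "rot": [0, 0, 0], "claw": 0},
    {"delta_pos": [0, 0, 0], "rot": [0, 0, 0], "claw": 0},
  ],
)

```text
t: 7.35
tool_pos: [520.1, -31.7, 294.2]
ee_rot: [0.707, 0.707, -0.0, -0.0]
contact_force: [-0.0, 0.5, -1.5]
grip_width: 48.4
grasp_force: 42.1
```

Run:
```python
from h import *
T=wpose();np.save("T2.npy",T);im=robot.get_image("wrist");cv2.imwrite("pics/w2.png",im);print(T[:3,3])
for d in robot.outline_of("wrist","sleeve")[:2]:print(d["score"],d["extent"])
c=np.mean([(309.3,214),(324.3,241),(296.7,256),(282.7,229)],0);print(at("top",c,6))
```

```text
[520.09947764 -31.74579127 294.16294092]
0.65 [268.1, 61.9, 360.9, 154.8]
[516.87315725  46.87218462   6.        ]
```

View pics/w2.png

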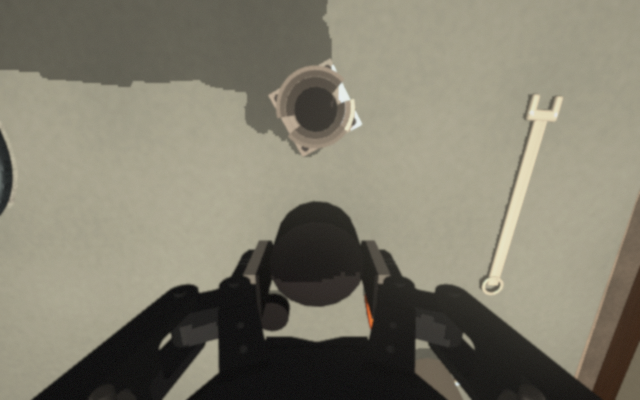

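The view shows the sleeve from straight above: rim centred about (316,106), bore disc about (317,110), and the held disc gripped squarely at (316,250).

Run:
```python
from h import *
T=np.load("T2.npy")
for n,uv,z in(("flange",(317,109.5),6),("rim",(316,106),106),("disc",(317,110),24),("ext",(314.5,108.3),6)):print(n,wat(T,uv,z).round(1))
im=cv2.imread("pics/w2.png")[45:170,250:380]
cv2.imwrite("pics/c3.png",cv2.resize(im,None,fx=4.6,fy=4.6,interpolation=2))
```

```text
flange [521.5  47.3   6. ]
rim [520.6  49.  106. ]
disc [521.5  46.5  24. ]
ext [518.5  48.7   6. ]
```

View pics/c3.png

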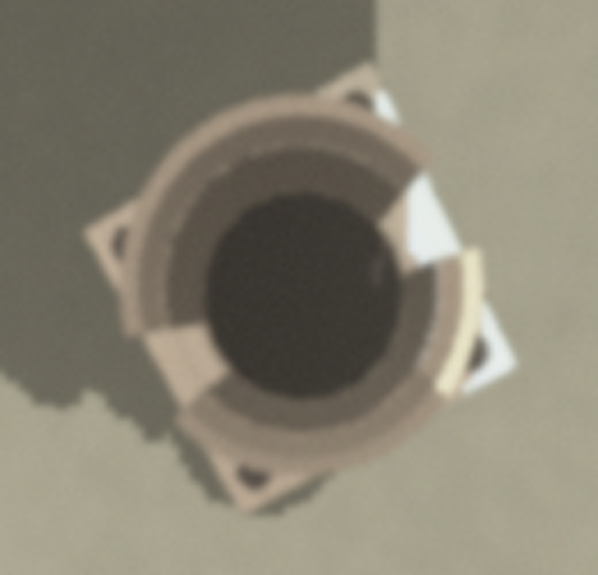

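Run:
```python
from h import *
m=robot.camera_model("wrist");K=np.array(m["K"]);H=np.linalg.inv(m["hand_eye"])
a=np.linspace(0,2*np.pi,90)
for dx in(-2,0,2):
    X=np.array([[25*np.cos(t)+dx,25*np.sin(t),z,1] for z in(57.8,93.8) for t in a])
    p=(H@X.T)[:3].T@K.T;p=p[:,:2]/p[:,2:];print(dx,p.min(0).round(1),p.max(0).round(1))
g=cv2.cvtColor(cv2.imread("pics/w2.png"),6)
print(g[194:210,316],g[296:312,316]);print(g[235,266:278],g[235,354:366])
T=np.load("T2.npy");print(wat(T,(315.8,105.6),106),wat(T,(315.6,108.7),24))
```

```text
-2 [266.1 201.8] [363.2 309.9]
0 [265.9 198.7] [363.4 306.8]
2 [265.6 195.6] [363.6 303.7]
[160 159 158 156 158 155 139 103  63  43  43  42  42  43  42  43] [ 43  44  45  44  44  42  44  43  45  57  98 139 158 160 160 159]
[159 160 159 159 158 158 159 159 156 138 101  58] [ 40  46  67 106 139 154 157 156 157 156 157 157]
[520.37644227  49.36269894 106.        ] [519.87463978  47.94869207  24.        ]
```

>>> drive_tool(
  series=[
    {"delta_pos": [0.7, 0, 0], "rot": [0, 0, 0], "claw": 0},
    {"delta_pos": [0.7, 0, 0], "rot": [0, 0, 0], "claw": 0},
    {"delta_pos": [0.63, 0, 0], "rot": [0, 0, 0], "claw": 0},
    {"delta_pos": [0, 0, 0.8], "rot": [0, 0, 0], "claw": 0},
    {"delta_pos": [0, 0, 0.8], "rot": [0, 0, 0], "claw": 0},
    {"delta_pos": [0, 0, 0.6], "rot": [0, 0, 0], "claw": 0},
    {"delta_pos": [0, 0, 0], "rot": [0, 0, 0], "claw": 0},
  ],
)

```text
t: 8.32
tool_pos: [521.9, 48.8, 204.1]
ee_rot: [0.707, 0.707, -0.001, -0.001]
contact_force: [-0.0, -0.3, -1.0]
grip_width: 48.4
grasp_force: 42.1
```

>>> drive_tool(
  series=[
    {"delta_pos": [0, 0, 0.2], "rot": [0, 0, 0], "claw": 0},
    {"delta_pos": [0, 0, 0.15], "rot": [0, 0, 0], "claw": 0},
  ],
)

```text
t: 8.57
tool_pos: [521.8, 48.9, 192.2]
ee_rot: [0.707, 0.707, -0.0, -0.0]
contact_force: [-9.9, -0.4, 7.4]
grip_width: 48.1
grasp_force: 43.0
```

>>> drive_tool(
  series=[
    {"delta_pos": [0, -0.045, 0], "rot": [0, 0, 0], "claw": 0},
    {"delta_pos": [0, 0, 0.1], "rot": [0, 0, 0], "claw": 0},
    {"delta_pos": [0, 0, 0], "rot": [0, 0, 0], "claw": 0},
  ],
)

```text
t: 8.95
tool_pos: [520.3, 49.0, 187.7]
ee_rot: [0.707, 0.707, 0.0, -0.0]
contact_force: [0.5, 0.1, -1.3]
grip_width: 47.9
grasp_force: 42.1
```

>>> drive_tool(
  series=[
    {"delta_pos": [0, 0, 0.1], "rot": [0, 0, 0], "claw": 0},
    {"delta_pos": [0, 0, 0.08], "rot": [0, 0, 0], "claw": 0},
    {"delta_pos": [0, 0, 0], "rot": [0, 0, 0], "claw": 0},
  ],
)

```text
t: 9.32
tool_pos: [520.2, 49.0, 180.4]
ee_rot: [0.707, 0.707, -0.0, -0.0]
contact_force: [-0.1, 0.5, -1.2]
grip_width: 48.0
grasp_force: 42.1
```

>>> drive_tool(
  series=[
    {"delta_pos": [0, 0, 0], "rot": [0, 0, 0], "claw": 1},
    {"delta_pos": [0, 0, 0], "rot": [0, 0, 0], "claw": 1},
    {"delta_pos": [0, 0, -1], "rot": [0, 0, 0], "claw": 1},
    {"delta_pos": [0, 0, -1], "rot": [0, 0, 0], "claw": 1},
    {"delta_pos": [-0.7, 0, -0.8], "rot": [0, 0, 0], "claw": 1},
    {"delta_pos": [-0.7, 0, 0], "rot": [0, 0, 0], "claw": 1},
    {"delta_pos": [-0.6, 0, 0], "rot": [0, 0, 0], "claw": 1},
    {"delta_pos": [0, 0, 0], "rot": [0, 0, 0], "claw": 1},
  ],
)

```text
t: 10.32
tool_pos: [520.3, -32.2, 293.0]
ee_rot: [0.708, 0.706, 0.0, 0.0]
contact_force: [0.7, 0.3, 0.0]
grip_width: 85.5
grasp_force: 0.0
```

Run:
```python
from h import *
T=wpose();print(T[:3,3])
im=robot.get_image("wrist");cv2.imwrite("pics/w3.png",im)
o=robot.get_image("scene")[155:265,215:385]
a=cv2.resize(im[45:170,250:380],(390,375),interpolation=2);b=cv2.resize(o,(400,375),interpolation=2)
cv2.imwrite("pics/c4.png",np.hstack([a,b]))
```

```text
[520.25764635 -32.19730327 292.95178157]
```

View pics/c4.png

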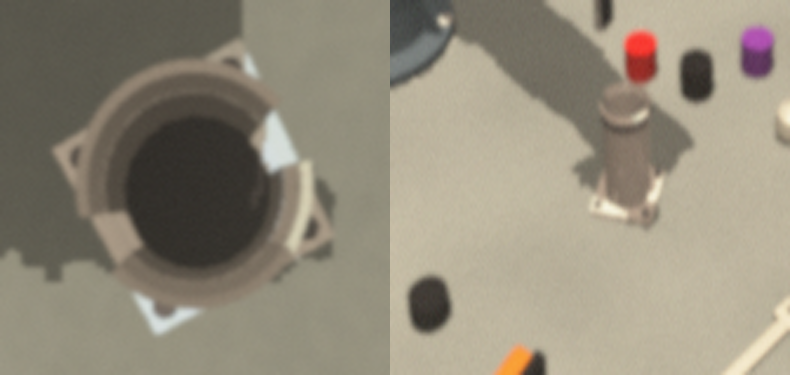

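Disc B sits round and centred in the bore, at a size consistent with 60 mm. Next is A, with the fingers half closed to clear the red look-alike.

>>> drive_tool(
  series=[
    {"delta_pos": [1, -0.18, 0], "rot": [0, 0, 0], "claw": 1},
    {"delta_pos": [1, -0.18, 0], "rot": [0, 0, 0], "claw": 1},
    {"delta_pos": [1, -0.18, 0], "rot": [0, 0, 0], "claw": 1},
    {"delta_pos": [1, -0.18, 0], "rot": [0, 0, 0], "claw": 1},
    {"delta_pos": [1, -0.18, 0], "rot": [0, 0, 0], "claw": 1},
    {"delta_pos": [1, -0.18, 0], "rot": [0, 0, 0], "claw": 0.6},
    {"delta_pos": [1, -0.18, 0], "rot": [0, 0, 0], "claw": 0.6},
    {"delta_pos": [0, 0, 0], "rot": [0, 0, 0], "claw": 0.6},
  ],
)

```text
t: 11.42
tool_pos: [468.9, 252.1, 292.5]
ee_rot: [0.706, 0.709, 0.0, -0.0]
contact_force: [0.0, -0.3, 0.2]
grip_width: 68.7
grasp_force: 0.0
```

Run:
```python
from h import *
T=wpose();print(T[:3,3],robot.state()["grip_width"])
im=robot.get_image("wrist");cv2.imwrite("pics/w4.png",im)
for q in ("thick_a_mid","thin_a_mid"):
  for d in robot.outline_of("wrist",q):
    e=d["extent"];print(q,round(d["score"],2),e,wat(T,((e[0]+e[2])/2,(e[1]+e[3])/2),25).round(1))
```

```text
[468.87984533 252.1066745  292.4914357 ] 68.65848501770714
thick_a_mid 0.96 [294.1, 159.3, 336.6, 204.1] [468.3 246.3  25. ]
thick_a_mid 0.71 [222.1, 180.2, 271.9, 222.6] [382.3 220.5  25. ]
thick_a_mid 0.67 [328.3, 74.1, 374.5, 117.5] [508.8 345.9  25. ]
```

View pics/w4.png

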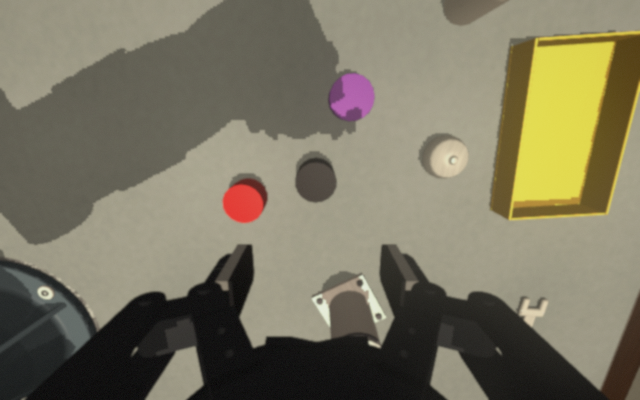

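The black disc A is at (316,180), with red at (245,202) and purple at (352,97) beside it. The fingers clear both.

>>> drive_tool(
  series=[
    {"delta_pos": [-0.12, 0, 1], "rot": [0, 0, 0], "claw": 0.6},
    {"delta_pos": [0, 0, 1], "rot": [0, 0, 0], "claw": 0.6},
    {"delta_pos": [0, 0, 1], "rot": [0, 0, 0], "claw": 0.6},
    {"delta_pos": [0, 0, 1], "rot": [0, 0, 0], "claw": 0.6},
    {"delta_pos": [0, 0, 0.6], "rot": [0, 0, 0], "claw": 0.6},
    {"delta_pos": [0, 0, 0.36], "rot": [0, 0, 0], "claw": 0.6},
    {"delta_pos": [0, 0, 0], "rot": [0, 0, 0], "claw": 0},
    {"delta_pos": [0, 0, 0], "rot": [0, 0, 0], "claw": 0},
    {"delta_pos": [0, 0, 0], "rot": [0, 0, 0], "claw": 0},
    {"delta_pos": [0, 0, 0], "rot": [0, 0, 0], "claw": 0.6},
    {"delta_pos": [0, 0, 0], "rot": [0, 0, 0], "claw": 0.6},
  ],
  newtons=25,
)

```text
t: 12.95
tool_pos: [470.0, 244.3, 94.7]
ee_rot: [0.707, 0.707, 0.0, 0.0]
contact_force: [0.4, -0.3, 0.4]
grip_width: 68.5
grasp_force: 0.0
```

>>> drive_tool(
  series=[
    {"delta_pos": [0, 0, 0], "rot": [0, 0, -0.94], "claw": 0.6},
    {"delta_pos": [0, 0, 0], "rot": [0, 0, -0.94], "claw": 0.6},
    {"delta_pos": [0, 0, 0], "rot": [0, 0, -0.94], "claw": 0.6},
    {"delta_pos": [0, 0, 0], "rot": [0, 0, -0.94], "claw": 0.6},
    {"delta_pos": [0, 0, 0], "rot": [0, 0, -0.94], "claw": 0.6},
    {"delta_pos": [0, 0, 0], "rot": [0, 0, -0.94], "claw": 0.6},
    {"delta_pos": [0, 0, 0], "rot": [0, 0, -0.94], "claw": 0.6},
    {"delta_pos": [0, 0, 0], "rot": [0, 0, -0.94], "claw": 0.6},
    {"delta_pos": [0, 0, 0], "rot": [0, 0, -0.94], "claw": 0.6},
    {"delta_pos": [0, 0, 0], "rot": [0, 0, -0.94], "claw": 0.6},
    {"delta_pos": [0, 0, 0], "rot": [0, 0, -0.93], "claw": 0.6},
    {"delta_pos": [0, 0, 0], "rot": [0, 0, -0.92], "claw": 0.6},
  ],
)

```text
t: 14.45
tool_pos: [469.9, 244.3, 94.5]
ee_rot: [-0.002, 1.0, 0.0, 0.0]
contact_force: [0.4, 0.7, 0.4]
grip_width: 68.3
grasp_force: 0.0
```

>>> drive_tool(
  series=[
    {"delta_pos": [0, 0, 0], "rot": [0, 0, 0], "claw": 0},
    {"delta_pos": [0, 0, 0], "rot": [0, 0, 0], "claw": 0},
    {"delta_pos": [0, 0, 0], "rot": [0, 0, 0], "claw": 0},
    {"delta_pos": [0, 0, 0], "rot": [0, 0, 0], "claw": 0},
    {"delta_pos": [0, 0, -1], "rot": [0, 0, 0], "claw": 0},
    {"delta_pos": [0, 0, -1], "rot": [0, 0, 0], "claw": 0},
    {"delta_pos": [0, 0, -1], "rot": [0, 0, 0], "claw": 0},
    {"delta_pos": [0, 0, -1], "rot": [0, 0, 0], "claw": 0},
    {"delta_pos": [0, 0, 0], "rot": [0, 0, 0], "claw": 0},
  ],
  newtons=40,
)

```text
t: 15.58
tool_pos: [471.0, 244.8, 257.2]
ee_rot: [0.002, 1.0, 0.001, 0.002]
contact_force: [0.4, 0.2, -1.5]
grip_width: 47.8
grasp_force: 42.1
```

>>> drive_tool(
  series=[
    {"delta_pos": [-0.25, -0.98, 0], "rot": [0, 0, 0], "claw": 0},
    {"delta_pos": [-0.25, -0.98, 0], "rot": [0, 0, 0], "claw": 0},
    {"delta_pos": [-0.25, -0.98, 0], "rot": [0, 0, 0], "claw": 0},
    {"delta_pos": [-0.25, -0.98, 0], "rot": [0, 0, 0], "claw": 0},
    {"delta_pos": [-0.24, -0.97, 0], "rot": [0, 0, 0], "claw": 0},
    {"delta_pos": [0, 0, 0.5], "rot": [0, 0, 0], "claw": 0},
    {"delta_pos": [0, 0, 0.6], "rot": [0, 0, 0], "claw": 0},
    {"delta_pos": [0, 0, 0.2], "rot": [0, 0, 0], "claw": 0},
    {"delta_pos": [0, 0, 0], "rot": [0, 0, 0], "claw": 0},
  ],
)

```text
t: 16.7
tool_pos: [519.0, 48.6, 201.6]
ee_rot: [0.0, 1.0, -0.0, -0.001]
contact_force: [1.1, -0.4, -1.6]
grip_width: 48.4
grasp_force: 42.2
```

>>> drive_tool(
  series=[
    {"delta_pos": [-0.03, 0.01, 0], "rot": [0, 0, 0], "claw": 0},
    {"delta_pos": [0, 0, 0.15], "rot": [0, 0, 0], "claw": 0},
    {"delta_pos": [0, 0, 0.15], "rot": [0, 0, 0], "claw": 0},
    {"delta_pos": [0, 0, 0], "rot": [0, 0, 0], "claw": 0},
  ],
)

```text
t: 17.2
tool_pos: [520.1, 48.8, 190.0]
ee_rot: [0.0, 1.0, -0.0, -0.001]
contact_force: [-0.8, -1.4, -2.4]
grip_width: 48.3
grasp_force: 42.5
```

>>> drive_tool(
  series=[
    {"delta_pos": [0, 0, 0.12], "rot": [0, 0, 0], "claw": 0},
    {"delta_pos": [0, 0, 0.12], "rot": [0, 0, 0], "claw": 0},
    {"delta_pos": [0, 0, 0], "rot": [0, 0, 0], "claw": 0},
  ],
)

```text
t: 17.58
tool_pos: [520.2, 48.7, 180.0]
ee_rot: [0.0, 1.0, -0.0, -0.001]
contact_force: [-2.8, -2.9, -2.6]
grip_width: 48.0
grasp_force: 42.4
```

>>> drive_tool(
  series=[
    {"delta_pos": [0, 0, 0], "rot": [0, 0, 0], "claw": 1},
    {"delta_pos": [0, 0, 0], "rot": [0, 0, 0], "claw": 1},
    {"delta_pos": [0, 0, -1], "rot": [0, 0, 0], "claw": 1},
    {"delta_pos": [0, 0, 0], "rot": [0, 0, 0], "claw": -1},
    {"delta_pos": [0, 0, 0], "rot": [0, 0, 0], "claw": -1},
    {"delta_pos": [0, 0, 0], "rot": [0, 0, 0], "claw": -1},
    {"delta_pos": [0, 0, 0], "rot": [0, 0, 0], "claw": -1},
    {"delta_pos": [0, 0, 0.5], "rot": [0, 0, 0], "claw": -1},
    {"delta_pos": [0, 0, 0.4], "rot": [0, 0, 0], "claw": -1},
    {"delta_pos": [0, 0, 0], "rot": [0, 0, 0], "claw": -1},
  ],
  newtons=20,
)

```text
t: 18.82
tool_pos: [519.8, 48.9, 183.5]
ee_rot: [0.0, 1.0, -0.0, -0.001]
contact_force: [-0.3, 0.1, 0.3]
grip_width: -0.1
grasp_force: 0.0
```

>>> drive_tool(
  series=[
    {"delta_pos": [0, 0, 0.15], "rot": [0, 0, 0], "claw": -1},
    {"delta_pos": [0, 0, 0.12], "rot": [0, 0, 0], "claw": -1},
    {"delta_pos": [0, 0, 0], "rot": [0, 0, 0], "claw": -1},
  ],
)

```text
t: 19.2
tool_pos: [520.6, 49.0, 173.8]
ee_rot: [0.0, 1.0, 0.0, -0.0]
contact_force: [-0.4, -0.1, 0.5]
grip_width: -0.1
grasp_force: 0.0
```

>>> drive_tool(
  series=[
    {"delta_pos": [0, 0, 0.06], "rot": [0, 0, 0], "claw": -1},
    {"delta_pos": [0, 0, 0.06], "rot": [0, 0, 0], "claw": -1},
    {"delta_pos": [0, 0, 0], "rot": [0, 0, 0], "claw": -1},
  ],
)

```text
t: 19.58
tool_pos: [520.5, 49.0, 169.0]
ee_rot: [0.0, 1.0, 0.0, -0.0]
contact_force: [-0.4, 0.1, -0.5]
grip_width: 0.4
grasp_force: 0.0
```

>>> drive_tool(
  series=[
    {"delta_pos": [0, 0, 0.04], "rot": [0, 0, 0], "claw": -1},
    {"delta_pos": [0, 0, 0.03], "rot": [0, 0, 0], "claw": -1},
    {"delta_pos": [0, 0, 0], "rot": [0, 0, 0], "claw": -1},
  ],
)

```text
t: 19.95
tool_pos: [521.0, 48.9, 168.6]
ee_rot: [0.0, 1.0, 0.0, 0.001]
contact_force: [-6.2, -0.8, 23.5]
grip_width: -0.2
grasp_force: 11.5
```

The stack is firm under 23 N, with the fingertips at about 96 mm. I'll back off and check.

>>> drive_tool(
  series=[
    {"delta_pos": [0, 0, -1], "rot": [0, 0, 0], "claw": -1},
    {"delta_pos": [0, 0, -1], "rot": [0, 0, 0], "claw": -1},
    {"delta_pos": [0, 0, -1], "rot": [0, 0, 0], "claw": -1},
    {"delta_pos": [-0.7, 0, 0], "rot": [0, 0, 0], "claw": -1},
    {"delta_pos": [-0.7, 0, 0], "rot": [0, 0, 0], "claw": -1},
    {"delta_pos": [-0.6, 0, 0], "rot": [0, 0, 0], "claw": -1},
    {"delta_pos": [0, 0, 0], "rot": [0, 0, 0], "claw": -1},
    {"delta_pos": [0, 0, 0], "rot": [0, 0, 0], "claw": -1},
  ],
)

```text
t: 20.95
tool_pos: [600.0, 48.9, 286.1]
ee_rot: [0.0, 1.0, 0.0, -0.001]
contact_force: [-0.6, -0.1, 0.3]
grip_width: -0.1
grasp_force: 0.0
```

Run:
```python
from h import *
T=wpose();print(T[:3,3])
im=robot.get_image("wrist");o=robot.get_image("scene")[150:270,210:400]
a=cv2.resize(im[45:170,250:380],(390,375),interpolation=2);b=cv2.resize(o,(400,375),interpolation=2)
cv2.imwrite("pics/c5.png",np.hstack([a,b]))
```

```text
[600.03807181  48.9346007  286.08612003]
```

View pics/c5.png

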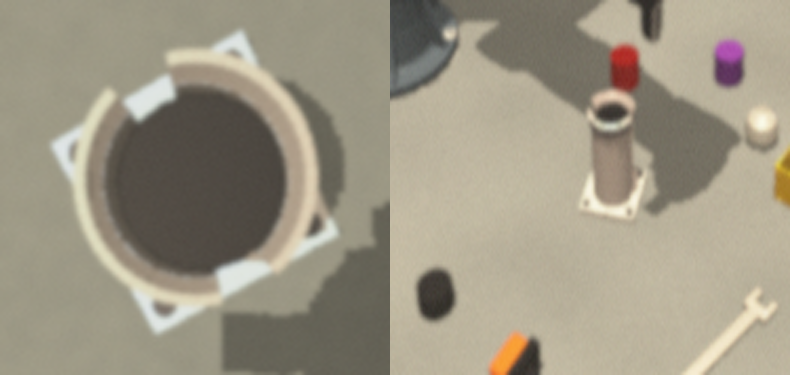

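The disc sits flat and concentric just below the rim, at crop pixel (197,180). The thin spare is still untouched on the counter, and red and purple are in place. Handing in.

```bash
python3 -c "
from station import robot
print(robot.finish_job())"
```

```text
the job is handed in; nothing more can be done
None
```

I added both thick discs on top of the thin one already in the sleeve (24 + 36 + 36 mm). The stack top measured about 96 mm, level with the rib, and it lies flat. The spare thin disc is untouched on the counter, clear of the sleeve, and the job is handed in at about 21 s.

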